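# Put the spare breakers into their trays

### The job

Put the four spare circuit breakers away in the four low plywood trays, one in each, lengthwise and standing flat on the tray's floor with the switch on top. First both double-width breakers go into the two wide trays, and only then the two single-width breakers into the two narrow trays. Do not push the tape measure or the roll of masking tape among them out of place.

Things in the scene. Friction and masses are not known exactly. Their poses are not given: they have to be found in the camera images.
- double_breaker_1: Double-width circuit breaker, one of two alike: white block standing with the black switch (two levers) on top. 82 mm long (x), 35 mm wide (y), 60 mm high, 69 mm with the switch; flat sides. Origin: centre of the underside; z up. Loose, about 0.24 kg, easily tipped. Grip it across its width, about 42 mm above its underside, where the fingers clear the tray's walls.
- double_breaker_2: Double-width circuit breaker, one of two alike: white block standing with the black switch (two levers) on top. 82 mm long (x), 35 mm wide (y), 60 mm high, 69 mm with the switch; flat sides. Origin: centre of the underside; z up. Loose, about 0.24 kg, easily tipped. Grip it across its width, about 42 mm above its underside, where the fingers clear the tray's walls.
- single_breaker_1: Single-width circuit breaker, one of two alike: white block standing with the black switch (one lever) on top. 82 mm long (x), 17 mm wide (y), 60 mm high, 69 mm with the switch; flat sides. Origin: centre of the underside; z up. Loose, about 0.12 kg, easily tipped. Grip it across its width, about 42 mm above its underside, where the fingers clear the tray's walls.
- single_breaker_2: Single-width circuit breaker, one of two alike: white block standing with the black switch (one lever) on top. 82 mm long (x), 17 mm wide (y), 60 mm high, 69 mm with the switch; flat sides. Origin: centre of the underside; z up. Loose, about 0.12 kg, easily tipped. Grip it across its width, about 42 mm above its underside, where the fingers clear the tray's walls.
- wide_tray_1: Wide tray, one of two alike: low plywood seat for one breaker, fixed, open on top, a notch in each short wall. Outside 112 (x) by 61 (y) by 16 mm high; walls 5 mm, floor 4 mm; inside 102 by 51 mm: 8 mm spare at either side and 10 mm at either end of a double-width breaker. Origin: centre of the underside, on the bench; x lengthwise, z up.
- wide_tray_2: Wide tray, one of two alike: low plywood seat for one breaker, fixed, open on top, a notch in each short wall. Outside 112 (x) by 61 (y) by 16 mm high; walls 5 mm, floor 4 mm; inside 102 by 51 mm: 8 mm spare at either side and 10 mm at either end of a double-width breaker. Origin: centre of the underside, on the bench; x lengthwise, z up.
- narrow_tray_1: Narrow tray, one of two alike: low plywood seat for one breaker, fixed, open on top, a notch in each short wall. Outside 112 (x) by 43 (y) by 16 mm high; walls 5 mm, floor 4 mm; inside 102 by 33 mm: 8 mm spare at either side and 10 mm at either end of a single-width breaker. A double-width breaker does not go in. Origin: centre of the underside, on the bench; x lengthwise, z up.
- narrow_tray_2: Narrow tray, one of two alike: low plywood seat for one breaker, fixed, open on top, a notch in each short wall. Outside 112 (x) by 43 (y) by 16 mm high; walls 5 mm, floor 4 mm; inside 102 by 33 mm: 8 mm spare at either side and 10 mm at either end of a single-width breaker. A double-width breaker does not go in. Origin: centre of the underside, on the bench; x lengthwise, z up.
- tape_measure: Bystander: black tape measure standing on its base, 37 mm (x) by 74 mm (y) by 64 mm high, loose. Origin: centre of the underside.
- tape_roll: Bystander: flat roll of pale masking tape lying on the bench, 98 mm across, 25 mm high, loose. Origin: centre of the underside.

How it is judged:
On the way, in this order (a step that is already met when the one before it is completed fails the run):
1. both double-width breakers stand in the wide trays, one in each, let go ((((horizontal distance between double_breaker_1 and wide_tray_1 below 0.016 m and z of double_breaker_1 in the frame of wide_tray_1 below 0.008 m and angle between double_breaker_1's own z axis and vertical below 0.1 rad and angle between the x axis of double_breaker_1 and the x axis of wide_tray_1, either way round below 0.3 rad) and (horizontal distance between double_breaker_2 and wide_tray_2 below 0.016 m and z of double_breaker_2 in the frame of wide_tray_2 below 0.008 m and angle between double_breaker_2's own z axis and vertical below 0.1 rad and angle between the x axis of double_breaker_2 and the x axis of wide_tray_2, either way round below 0.3 rad)) or ((horizontal distance between double_breaker_1 and wide_tray_2 below 0.016 m and z of double_breaker_1 in the frame of wide_tray_2 below 0.008 m and angle between double_breaker_1's own z axis and vertical below 0.1 rad and angle between the x axis of double_breaker_1 and the x axis of wide_tray_2, either way round below 0.3 rad) and (horizontal distance between double_breaker_2 and wide_tray_1 below 0.016 m and z of double_breaker_2 in the frame of wide_tray_1 below 0.008 m and angle between double_breaker_2's own z axis and vertical below 0.1 rad and angle between the x axis of double_breaker_2 and the x axis of wide_tray_1, either way round below 0.3 rad))) and contact force between each of double_breaker_1, double_breaker_2 and the fingers below 0.2 N), for 0.2 s.
2. both single-width breakers stand in the narrow trays, one in each, let go ((((horizontal distance between single_breaker_1 and narrow_tray_1 below 0.016 m and z of single_breaker_1 in the frame of narrow_tray_1 below 0.008 m and angle between single_breaker_1's own z axis and vertical below 0.1 rad and angle between the x axis of single_breaker_1 and the x axis of narrow_tray_1, either way round below 0.3 rad) and (horizontal distance between single_breaker_2 and narrow_tray_2 below 0.016 m and z of single_breaker_2 in the frame of narrow_tray_2 below 0.008 m and angle between single_breaker_2's own z axis and vertical below 0.1 rad and angle between the x axis of single_breaker_2 and the x axis of narrow_tray_2, either way round below 0.3 rad)) or ((horizontal distance between single_breaker_1 and narrow_tray_2 below 0.016 m and z of single_breaker_1 in the frame of narrow_tray_2 below 0.008 m and angle between single_breaker_1's own z axis and vertical below 0.1 rad and angle between the x axis of single_breaker_1 and the x axis of narrow_tray_2, either way round below 0.3 rad) and (horizontal distance between single_breaker_2 and narrow_tray_1 below 0.016 m and z of single_breaker_2 in the frame of narrow_tray_1 below 0.008 m and angle between single_breaker_2's own z axis and vertical below 0.1 rad and angle between the x axis of single_breaker_2 and the x axis of narrow_tray_1, either way round below 0.3 rad))) and contact force between each of single_breaker_1, single_breaker_2 and the fingers below 0.2 N), for 0.2 s.
At the end, for the whole second after the job is handed in: Double-width breakers in the wide trays, single-width in the narrow ones, one each: within 16 mm of the tray's centre, underside less than 8 mm above the tray's underside, upright within 0.1 rad, lengthwise within 0.3 rad; all let go and at rest (all of step 1 and all of step 2 and linear speed of each of double_breaker_1, double_breaker_2, single_breaker_1, single_breaker_2 below 0.02 m/s); the robot touches nothing.
It fails at once if a single-width breaker is set into a narrow tray before both double-width breakers are in the wide trays (((horizontal distance between single_breaker_1 and narrow_tray_1 below 0.03 m and z of single_breaker_1 in the frame of narrow_tray_1 below 0.02 m) or (horizontal distance between single_breaker_1 and narrow_tray_2 below 0.03 m and z of single_breaker_1 in the frame of narrow_tray_2 below 0.02 m) or (horizontal distance between single_breaker_2 and narrow_tray_1 below 0.03 m and z of single_breaker_2 in the frame of narrow_tray_1 below 0.02 m) or (horizontal distance between single_breaker_2 and narrow_tray_2 below 0.03 m and z of single_breaker_2 in the frame of narrow_tray_2 below 0.02 m)) and not (((horizontal distance between double_breaker_1 and wide_tray_1 below 0.03 m and z of double_breaker_1 in the frame of wide_tray_1 below 0.02 m) and (horizontal distance between double_breaker_2 and wide_tray_2 below 0.03 m and z of double_breaker_2 in the frame of wide_tray_2 below 0.02 m)) or ((horizontal distance between double_breaker_1 and wide_tray_2 below 0.03 m and z of double_breaker_1 in the frame of wide_tray_2 below 0.02 m) and (horizontal distance between double_breaker_2 and wide_tray_1 below 0.03 m and z of double_breaker_2 in the frame of wide_tray_1 below 0.02 m)))).
It fails at once if the tape measure or the roll of masking tape is moved by more than 30 mm (distance of any of tape_measure, tape_roll from where it was at the start of the episode above 0.03 m).
It also fails if it takes over 128 s, if anything falls off the work surface, if the arm or the gripper's body presses on something with over 40 N, if the wrist force passes 120 N, or if a joint passes its speed limit or range.

### The arm

A 7-joint arm with a two-finger parallel gripper is mounted at the origin on a cart in front of the work surface, level with it; the furniture and walls round the work are solid. World frame = base frame: x ahead of the robot, y to its left, z up, the work surface at z = 0. Lengths are in m, angles in rad, forces in N, time in s.
With the tool pointing down it reaches from about 0.4 to 0.9 m from the base axis. Payload 5.5 kg.
Tool frame: the origin (TCP) lies on the centre line of the jaws, within the pads' length; the fingertips stand 22 mm ahead of it and the grasp point (between the pads) lies 3 mm ahead of it; z points along the fingers, y is the line along which they close (so a half turn about z gives the same grasp; the last joint's range is limited). The gripper opens to 85 mm and grips with 20 to 120 N. Pads are 22 mm wide; open, the fingers measure 114 mm over their backs; the gripper's body (76 mm by 85 mm) begins 54 mm behind the grasp point. The pads swing forward as they close: fully open they stand 13 mm farther back than shut.
Start: joints at [-1.06, 0.501, -0.427, 1.55, 0.221, 1.138, -0.21], TCP at [0.159, 0.63, 0.253] pointing down, gripper open.
Joint ranges: [-2.88, 2.88], [-0.31, 2.03], [-1.54, 1.56], [0.2, 2.42], [-1.41, 4.55], [0.19, 2.02], [-2.57, 2.57]. Speed limits (rad/s): [2.57, 2.57, 3.14, 3.14, 3.14, 3.14, 3.14].

### API

Orientations are given as a 3x3 rotation matrix whose columns are the frame's x, y, z axes.
In Python, from plant import sense, viewer, job gives the robot as it stands.
- The arm moves only by the shell command python3 -m creep 'ROWS' [FORCE]. ROWS is JSON, a list of rows, each an object with "translation": the shift along the world's x, y, z in m, a list of three; "twist": the turn, a rotation vector about the world's x, y, z in degrees, a list of three; "gripper": the opening, from -1 (shut) to 1 (fully open). A call has 1 to 20 rows; each row shifts and turns the commanded pose from where the row before left it; what a row does not reach is not made up. A row lasts 1/8 s, in which the tool goes at most 62.5 mm and 10.7 degrees, less where a joint would pass 70% of its speed; a pose out of reach is approached as far as the arm can. A call is refused whole if a number of a shift passes 0.0625 or a number of a turn 10.7, either way. A call with a gripper value outside its range is refused whole. The fingers move at their own pace and stop on an object; FORCE is the grip in N (left out, the last holds). Time passes only in rows, so rows that do not move let the fingers close. It gives the time, the measured TCP pose, the force, the opening and the grip force at its end, in the units of the state.
- sense(): the state, without advancing time (a new reading comes with each control period).
- viewer.read_camera(name): name is "scene" or "side" or "wrist"; returns the picture (400x640x3 uint8, blue, green, red); there is no depth.
- viewer.camera_params(name): a dict with "fx", "fy", "cx", "cy" (pixels), "rvec" (rotation vector, rad) and "tvec" (3), from world to camera coordinates, as OpenCV has them; the wrist camera has in their place "hand_eye" (4x4, takes a point from camera to tool coordinates, whose origin is the TCP and whose axes are the flange's). Camera axes: x right, y down, z forward; pixel columns grow to the right and rows downward; lengths in m; the calibration is good to about 2 mm. A picture is of the moment at which its call begins: read the wrist's pose just before it. camera_params takes no time and is no camera call.
- job.hand_in(): hands the job in; it is judged then, once.
The state is a dict: "clock": time; "joints": joint angles; "qvel": joint speeds; "tau": joint torques, N m; "eef_pos": TCP position; "eef_rot": TCP orientation; "wrist_force": force on the tool from outside, world axes, zero at the start; "wrist_torque": the same for the moment, N m; "finger_gap": finger opening in m; "finger_force": force on a finger pad.
Only numpy, scipy, OpenCV 4.12 (cv2) and the standard library are available. Lean on these libraries where they do the work, as an engineer would, in place of code of your own. Each camera call takes 0.05 s, during which the arm holds its last target. There are 200 camera calls.

## Working session

There is one attempt and no reset: what is moved stays moved. The work goes in short steps, Python scripts to look and compute and a shell command to move; the robot and the scene stay as the last step left them, time stands still between calls to the robot, and variables do not carry over. Pictures are saved under pics/ and viewed, at most 18 in all, crops included, and the job is handed in when it is done.

```bash
mkdir -p pics; ls; python3 - <<'E'
from plant import sense, viewer
import cv2,numpy as np
s=sense();print(s['clock'],s['eef_pos'],s['eef_rot'],s['finger_gap'])
for n in ['scene','side','wrist']:
    im=viewer.read_camera(n);cv2.imwrite(f'pics/{n}0.png',im);p=viewer.camera_params(n);print(n,p)
E
```

```text
pics
0.0 [0.15931866 0.62948735 0.25223852] [[-9.69459488e-01  2.45250878e-01 -5.55275870e-04]
 [ 2.45251498e-01  9.69457583e-01 -1.92317453e-03]
 [ 6.66561619e-05 -2.00062203e-03 -9.99997997e-01]] 0.08533793441655899
scene {'fx': 474.14038919578593, 'fy': 474.14038919578593, 'cx': 312.083526432674, 'cy': 195.06070514710763, 'rvec': array([ 2.01138201, -0.88272104,  0.45628609]), 'tvec': array([-0.39780952,  0.26570328,  0.82342172])}
side {'fx': 512.8579094615669, 'fy': 512.8579094615669, 'cx': 315.9711013317202, 'cy': 201.12109388601968, 'rvec': array([ 2.13870164, -0.63892502,  0.32034919]), 'tvec': array([-0.46739991,  0.19468233,  1.15098593])}
wrist {'fx': 318.1159265788882, 'fy': 318.1159265788882, 'cx': 319.93472839070404, 'cy': 201.61371243659056, 'hand_eye': array([[-9.99441688e-04, -9.60256604e-01, -2.79116920e-01,
         7.09675904e-02],
       [ 9.99999087e-01, -1.21363722e-03,  5.94598060e-04,
         4.94852155e-04],
       [-9.09713396e-04, -2.79116071e-01,  9.60256940e-01,
        -1.20882902e-01],
       [ 0.00000000e+00,  0.00000000e+00,  0.00000000e+00,
         1.00000000e+00]])}
```

View pics/scene0.png

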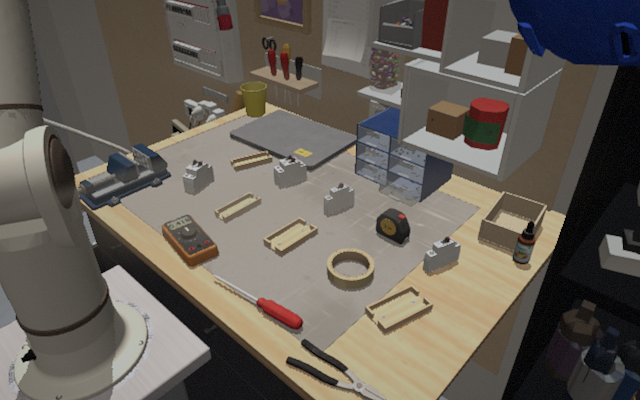

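View pics/side0.png

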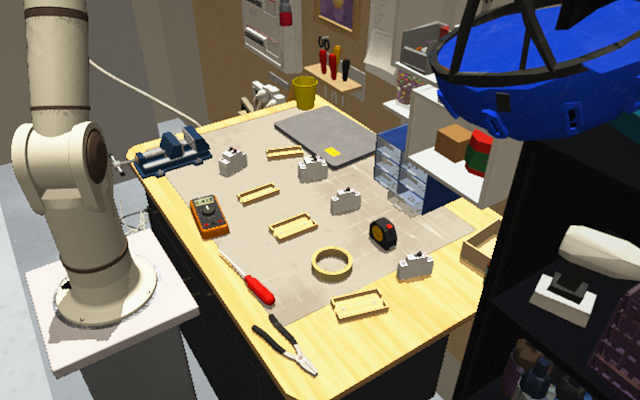

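View pics/wrist0.png

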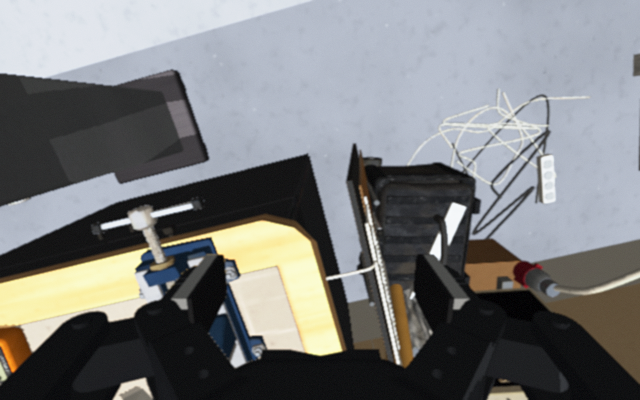

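The scene picture shows the breakers at about (198,176), (290,170), (338,198) and (441,254). The trays are at (250,160), (238,207), (290,236) and (398,308), the roll at (350,268) and the tape measure at (393,226). The side picture shows the same layout. The wrist camera looks off the bench for now.

```bash
cat > h.py <<'E'
import cv2,numpy as np
from plant import sense,viewer
def cam(n,s=None):
    p=viewer.camera_params(n);K=np.array([[p['fx'],0,p['cx']],[0,p['fy'],p['cy']],[0,0,1]])
    if n=='wrist':
        s=s or sense();T=np.eye(4);T[:3,:3]=s['eef_rot'];T[:3,3]=s['eef_pos'];M=T@p['hand_eye'];return K,M[:3,:3],M[:3,3]
    R=cv2.Rodrigues(p['rvec'])[0];return K,R.T,-R.T@p['tvec']
def plane(c,uv,z):
    K,R,o=c;uv=np.atleast_2d(uv).astype(float)
    d=(R@np.linalg.inv(K)@np.c_[uv,np.ones(len(uv))].T).T
    return (o+d*((z-o[2])/d[:,2])[:,None])[:,:2]
def px(c,P):
    K,R,o=c;q=(K@R.T@(np.asarray(P,float)-o).T).T;return q[:,:2]/q[:,2:]
E
python3 - <<'E'
from h import *
c1,c2=cam('scene'),cam('side')
print('cams',c1[2],c2[2])
S={'A':((198,176),(232,160)),'B':((290,170),(312,167)),'C':((338,198),(345,200)),'D':((441,254),(415,265))}
for k,(a,b) in S.items(): print(k,plane(c1,a,.035),plane(c2,b,.035))
T={'n1':((250,160),(283,153)),'n2':((238,207),(258,193)),'w1':((290,236),(294,227)),'w2':((398,308),(359,304)),'roll':((350,268),(331,263)),'meas':((393,226),(383,233))}
for k,(a,b) in T.items():
    z=.03 if k=='meas' else .012
    print(k,plane(c1,a,z),plane(c2,b,z))
a=cv2.imread('pics/scene0.png');b=cv2.imread('pics/side0.png')
f=lambda i,x,y:cv2.resize(i[y-30:y+30,x-40:x+40],(200,150),interpolation=cv2.INTER_CUBIC)
cv2.imwrite('pics/crop.png',np.vstack([np.hstack([f(a,*S[k][0]) for k in 'ABCD']),np.hstack([f(b,*S[k][1]) for k in 'ABCD']),np.hstack([f(a,*T[k][0]) for k in ('n1','n2','w1','w2')])]))
E
```

```text
cams [-0.1161134  -0.66275548  0.67390416] [-0.05110859 -0.92925442  0.84558065]
A [[0.44493703 0.27452905]] [[0.44728902 0.28187512]]
B [[0.62571185 0.11814079]] [[0.62436726 0.12048412]]
C [[ 0.61002324 -0.060973  ]] [[ 0.61044885 -0.06167503]]
D [[ 0.59531259 -0.34811792]] [[ 0.59849207 -0.3481469 ]]
n1 [[0.61579653 0.27007096]] [[0.61154362 0.26637466]]
n2 [[0.4442678  0.11578844]] [[0.44661984 0.12150008]]
w1 [[ 0.44989021 -0.05761646]] [[ 0.45343392 -0.05917285]]
w2 [[ 0.43434058 -0.35612159]] [[ 0.43577327 -0.3556493 ]]
roll [[ 0.45868797 -0.22226653]] [[ 0.45733236 -0.21900359]]
meas [[ 0.61287223 -0.21861048]] [[ 0.61299733 -0.21723146]]
```

View pics/crop.png

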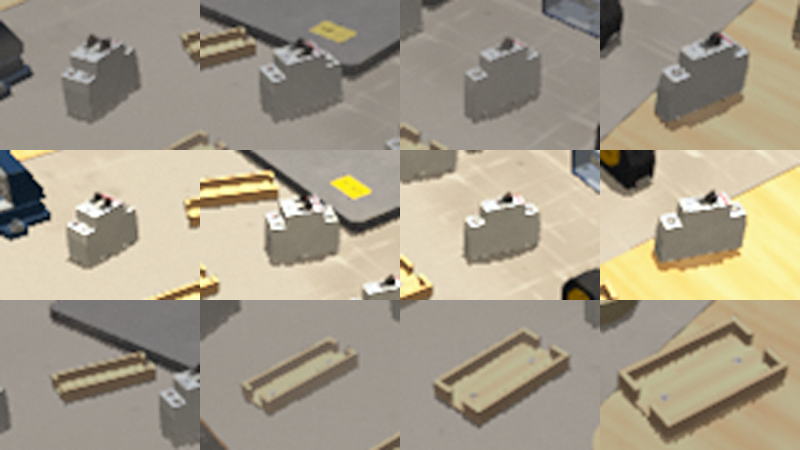

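Crops: row 1 and 2, columns A to D, are the breakers. A and B look double, with two levers and a thick end; C looks single and D is unsure. Row 3 shows n1 and n2 narrow and w1 and w2 wide. Positions from the two cameras agree to within 8 mm. Now I'll move over the scene for wrist views.

```bash
python3 -m creep '[{"translation":[0.029,-0.042,0.01],"twist":[0,0,3.5],"gripper":1},{"translation":[0.029,-0.042,0.01],"twist":[0,0,3.5],"gripper":1},{"translation":[0.029,-0.042,0.01],"twist":[0,0,3.5],"gripper":1},{"translation":[0.029,-0.042,0.01],"twist":[0,0,3.7],"gripper":1},{"translation":[0.029,-0.042,0.01],"twist":[0,0,0],"gripper":1},{"translation":[0.029,-0.042,0.01],"twist":[0,0,0],"gripper":1},{"translation":[0.029,-0.042,0.01],"twist":[0,0,0],"gripper":1},{"translation":[0.029,-0.042,0.01],"twist":[0,0,0],"gripper":1},{"translation":[0.029,-0.042,0.01],"twist":[0,0,0],"gripper":1},{"translation":[0.029,-0.042,0.01],"twist":[0,0,0],"gripper":1},{"translation":[0,0,0],"twist":[0,0,0],"gripper":1},{"translation":[0,0,0],"twist":[0,0,0],"gripper":1}]'
python3 - <<'E'
from h import *
s=sense();print(s['eef_pos'],s['eef_rot'],np.abs(s['qvel']).max());c=cam('wrist',s)
cv2.imwrite('pics/wr1.png',viewer.read_camera('wrist'));print(px(c,[[.446,.278,.06],[.625,.12,.06],[.61,-.061,.06],[.614,.268,.01],[.445,.118,.01],[.452,-.058,.01]]))
E
```

```text
clock: 1.65
eef_pos: [0.4489, 0.2104, 0.353]
eef_rot: [[-1.0, 0.0, -0.001], [0.0, 1.0, 0.0], [0.001, 0.0, -1.0]]
wrist_force: [-0.3, 0.5, -0.2]
finger_gap: 0.0853
finger_force: 0.0
[0.44893079 0.21041386 0.35301646] [[-9.99999613e-01  1.30110436e-04 -8.69936518e-04]
 [ 1.29898886e-04  9.99999962e-01  2.43231276e-04]
 [ 8.69968132e-04  2.43118178e-04 -9.99999592e-01]] 0.02454572941194991
[[370.87552149 163.22818693]
 [257.77865045 284.7750174 ]
 [132.52694626 275.8131304 ]
 [355.28869268 262.07338519]
 [255.94251062 157.11939251]
 [136.02716716 162.05331756]]
```

View pics/wr1.png

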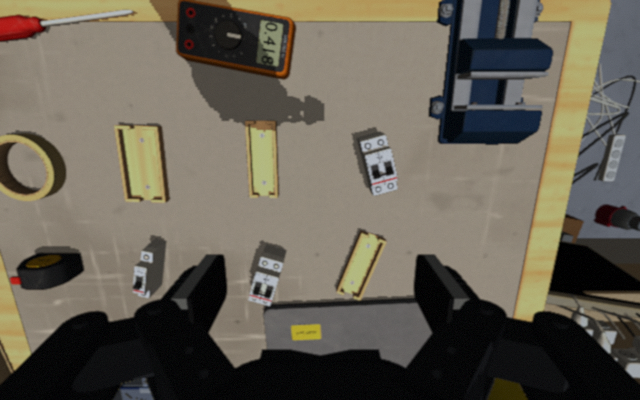

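The wrist picture shows A (378,163) and B (265,280) with two levers each, so both are doubles. C (143,272) is single. Trays: narrow at (262,160) and (362,265), wide at (140,163); the roll and tape measure are at the left edge. Now measuring by contours.

```bash
cat >> h.py <<'E'
def meas(im,c,ctr,z,kind,rad=60,save=None):
    """min-area rectangle, on the plane z, of the blob of this colour nearest to the pixel ctr"""
    hsv=cv2.cvtColor(im,cv2.COLOR_BGR2HSV)
    if kind=='wood': m=cv2.inRange(hsv,(10,75,60),(35,255,255))
    else: m=cv2.inRange(hsv,(0,0,kind),(180,45,255))
    w=np.zeros_like(m);cv2.circle(w,tuple(int(v) for v in ctr),rad,255,-1);m&=w
    m=cv2.morphologyEx(m,cv2.MORPH_CLOSE,np.ones((9,9)))
    cs=[k for k in cv2.findContours(m,0,1)[0] if cv2.contourArea(k)>100]
    k=min(cs,key=lambda k:np.linalg.norm(k.reshape(-1,2).mean(0)-ctr))
    P=plane(c,k.reshape(-1,2),z).astype(np.float32)*1000
    r=cv2.minAreaRect(P);b=cv2.boxPoints(r);e=[b[1]-b[0],b[2]-b[1]];e=max(e,key=np.linalg.norm)
    if save: im=im.copy();cv2.drawContours(im,[k],-1,(0,0,255),1);x,y=map(int,ctr);cv2.imwrite(save,cv2.resize(im[max(0,y-70):y+70,max(0,x-90):x+90],None,fx=3,fy=3))
    return np.round(r[0],1),np.round(sorted(r[1]),1),round(float((np.degrees(np.arctan2(e[1],e[0]))+90)%180-90),1)
E
cat > m1.py <<'E'
from h import *
s=sense();c=cam('wrist',s);im=viewer.read_camera('wrist')
print('A',meas(im,c,(378,163),.058,150,40));print('B',meas(im,c,(265,280),.058,150,40))
print('w1',meas(im,c,(140,163),.014,'wood'));print('n2',meas(im,c,(262,160),.014,'wood'));print('n1',meas(im,c,(362,265),.014,'wood'))
E
python3 m1.py
```

```text
A (array([452.3, 293.7]), array([41.5, 82.5]), 13.8)
B (array([619.2, 120.7]), array([62.2, 76. ]), -10.9)
w1 (array([454.9, -47.5]), array([ 67.2, 113.4]), -1.8)
n2 (array([448. , 127.2]), array([ 44.6, 112.1]), -0.4)
n1 (array([619.9, 275.4]), array([ 46. , 118.2]), -19.3)
```

```bash
python3 -m creep '[{"translation":[0,0.02,-0.04],"twist":[0,0,4],"gripper":1},{"translation":[0,0.02,-0.04],"twist":[0,0,5],"gripper":1},{"translation":[0,0.02,-0.04],"twist":[0,0,5],"gripper":1},{"translation":[0,0.017,-0.03],"twist":[0,0,0],"gripper":1},{"translation":[0,0,0],"twist":[0,0,0],"gripper":1},{"translation":[0,0,0],"twist":[0,0,0],"gripper":1},{"translation":[0,0,0],"twist":[0,0,0],"gripper":1}]'
python3 - <<'E'
from h import *
s=sense();c=cam('wrist',s);im=viewer.read_camera('wrist');print(np.abs(s['qvel']).max())
cv2.imwrite('pics/wa.png',im)
p=px(c,[[.450,.287,.058]])[0]
print('A',p,meas(im,c,p,.058,150,110,'pics/wac.png'))
E
```

```text
clock: 2.62
eef_pos: [0.4503, 0.2871, 0.2049]
eef_rot: [[-0.97, -0.241, 0.002], [-0.241, 0.97, 0.001], [-0.002, 0.0, -1.0]]
wrist_force: [-0.2, 0.5, 1.3]
finger_gap: 0.0855
finger_force: 0.0
0.004749881598442661
A [319.1411984  192.91745811] (array([463.1, 293. ]), array([185.6, 193.8]), -44.4)
```

View pics/wac.png

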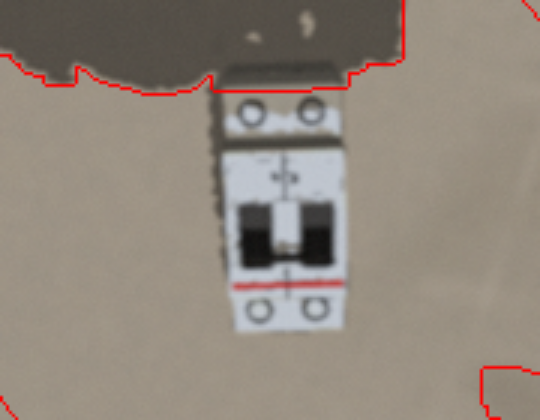

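```bash
python3 - <<'E'
from h import *
c=cam('wrist');f=lambda x,y,z:plane(c,(229+x/3,122+y/3),z)[0]*1000
print('mid',f(226,210,.06),f(345,210,.06),'ends .045/.05',f(281,85,.045),f(289,328,.045),'block',f(285,150,.06),f(288,275,.06))
E
```

```text
mid [451.72465185 274.20941591] [443.52145123 307.41493298] ends .045/.05 [415.05712131 281.48482096] [488.353645   302.40678778] block [430.68921205 286.40763277] [466.54536873 296.32388045]
```

A sits at about (0.450, 0.2915), heading 16°, measured width 34 mm as it should be. Going down to grip it.

```bash
python3 -m creep '[{"translation":[0,0.0045,-0.03],"twist":[0,0,2],"gripper":1},{"translation":[0,0,-0.03],"twist":[0,0,0],"gripper":1},{"translation":[0,0,-0.03],"twist":[0,0,0],"gripper":1},{"translation":[0,0,-0.03],"twist":[0,0,0],"gripper":1},{"translation":[0,0,-0.02],"twist":[0,0,0],"gripper":1},{"translation":[0,0,-0.02],"twist":[0,0,0],"gripper":1},{"translation":[0,0,0],"twist":[0,0,0],"gripper":1},{"translation":[0,0,0],"twist":[0,0,0],"gripper":1},{"translation":[0,0,0],"twist":[0,0,0],"gripper":-1},{"translation":[0,0,0],"twist":[0,0,0],"gripper":-1},{"translation":[0,0,0],"twist":[0,0,0],"gripper":-1},{"translation":[0,0,0],"twist":[0,0,0],"gripper":-1},{"translation":[0,0,0],"twist":[0,0,0],"gripper":-1},{"translation":[0,0,0],"twist":[0,0,0],"gripper":-1}]' 40
```

```text
clock: 4.42
eef_pos: [0.4498, 0.2917, 0.0439]
eef_rot: [[-0.961, -0.276, 0.001], [-0.276, 0.961, 0.0], [-0.001, -0.0, -1.0]]
wrist_force: [-1.0, -0.8, 6.0]
finger_gap: 0.0346
finger_force: 41.0
```

```bash
python3 -m creep '[{"translation":[0,0,0.02],"twist":[0,0,0],"gripper":-1},{"translation":[0,0,0.04],"twist":[0,0,0],"gripper":-1},{"translation":[0,0,0.04],"twist":[0,0,-3],"gripper":-1},{"translation":[0,-0.02,0.04],"twist":[0,0,-3],"gripper":-1},{"translation":[0,-0.04,0.02],"twist":[0,0,-4],"gripper":-1},{"translation":[0,-0.05,0],"twist":[0,0,-4],"gripper":-1},{"translation":[0,-0.05,0],"twist":[0,0,-3],"gripper":-1},{"translation":[0,-0.05,0],"twist":[0,0,-1],"gripper":-1},{"translation":[0,-0.04,0],"twist":[0,0,0],"gripper":-1},{"translation":[0,-0.015,0],"twist":[0,0,0],"gripper":-1},{"translation":[0,0,0],"twist":[0,0,0],"gripper":-1},{"translation":[0,0,0],"twist":[0,0,0],"gripper":-1}]'
python3 - <<'E'
from h import *
s=sense();c=cam('wrist',s);im=viewer.read_camera('wrist');print(s['eef_pos'],np.abs(s['qvel']).max())
cv2.imwrite('pics/wb.png',im)
p=px(c,[[.454,-.052,.014]])[0]
print('w1',p,meas(im,c,p,.014,'wood',90,'pics/wbc.png'))
E
```

```text
clock: 5.92
eef_pos: [0.4493, 0.0283, 0.2032]
eef_rot: [[-0.999, 0.033, -0.0], [0.033, 0.999, 0.001], [0.0, 0.001, -1.0]]
wrist_force: [-0.1, -0.5, -3.1]
finger_gap: 0.0346
finger_force: 40.7
[0.44931328 0.02834875 0.20315419] 0.009133780026034335
w1 [239.25923285 190.30788835] (array([455. , -49.4]), array([ 63.1, 112.7]), -1.9)
```

View pics/wb.png

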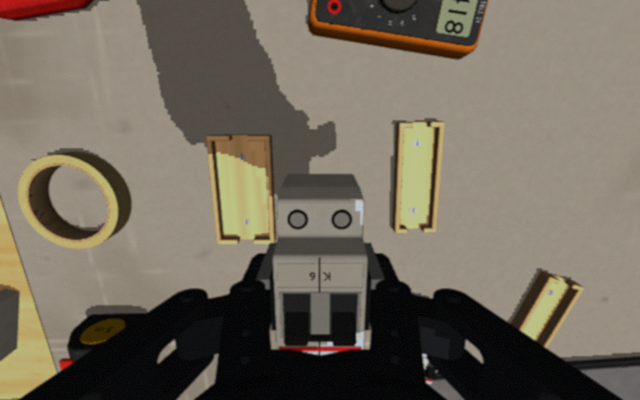

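The picture shows the wide tray at (240,190), the narrow tray at (418,177), the roll at (75,200) and the breaker held in the jaws. The tray measures 63×113 mm at (0.455, -0.050), heading -1.9°. Placing A there.

```bash
python3 -m creep '[{"translation":[0.003,-0.03,0],"twist":[0,0,0],"gripper":-1},{"translation":[0.0025,-0.035,-0.02],"twist":[0,0,0],"gripper":-1},{"translation":[0,-0.0135,-0.03],"twist":[0,0,0],"gripper":-1},{"translation":[0,0,-0.03],"twist":[0,0,0],"gripper":-1},{"translation":[0,0,-0.025],"twist":[0,0,0],"gripper":-1},{"translation":[0,0,-0.02],"twist":[0,0,0],"gripper":-1},{"translation":[0,0,-0.015],"twist":[0,0,0],"gripper":-1},{"translation":[0,0,-0.008],"twist":[0,0,0],"gripper":-1},{"translation":[0,0,-0.006],"twist":[0,0,0],"gripper":-1},{"translation":[0,0,0],"twist":[0,0,0],"gripper":-1},{"translation":[0,0,0],"twist":[0,0,0],"gripper":-1}]'
```

```text
clock: 7.35
eef_pos: [0.4553, -0.0519, 0.0498]
eef_rot: [[-0.999, 0.035, 0.001], [0.035, 0.999, -0.0], [-0.001, -0.0, -1.0]]
wrist_force: [0.3, 0.4, -2.5]
finger_gap: 0.0345
finger_force: 40.8
```

```bash
python3 -m creep '[{"translation":[0,0,-0.002],"twist":[0,0,0],"gripper":-1},{"translation":[0,0,0],"twist":[0,0,0],"gripper":-1},{"translation":[0,0,0],"twist":[0,0,0],"gripper":1},{"translation":[0,0,0],"twist":[0,0,0],"gripper":1},{"translation":[0,0,0],"twist":[0,0,0],"gripper":1},{"translation":[0,0,0],"twist":[0,0,0],"gripper":1},{"translation":[0,0,0],"twist":[0,0,0],"gripper":1},{"translation":[0,0,0.03],"twist":[0,0,0],"gripper":1},{"translation":[0,0,0.04],"twist":[0,0,0],"gripper":1},{"translation":[0,0,0.04],"twist":[0,0,0],"gripper":1},{"translation":[0.025,0.03,0.04],"twist":[0,0,0],"gripper":1},{"translation":[0.03,0.04,0],"twist":[0,0,0],"gripper":1},{"translation":[0.03,0.04,0],"twist":[0,0,0],"gripper":1},{"translation":[0.03,0.04,0],"twist":[0,0,0],"gripper":1},{"translation":[0.03,0.02,0],"twist":[0,0,0],"gripper":1},{"translation":[0,0,0],"twist":[0,0,0],"gripper":1},{"translation":[0,0,0],"twist":[0,0,0],"gripper":1},{"translation":[0,0,0],"twist":[0,0,0],"gripper":1}]'
python3 - <<'E'
from h import *
s=sense();c=cam('wrist',s);im=viewer.read_camera('wrist');print(s['eef_pos'],np.abs(s['qvel']).max())
cv2.imwrite('pics/wc.png',im)
print('B px',px(c,[[.62,.12,.058]])[0])
E
```

```text
clock: 9.6
eef_pos: [0.5991, 0.1169, 0.1972]
eef_rot: [[-0.999, 0.036, -0.001], [0.036, 0.999, -0.001], [0.001, -0.001, -1.0]]
wrist_force: [0.9, 0.0, 0.1]
finger_gap: 0.0854
finger_force: 0.0
[0.59909973 0.11685111 0.19718286] 0.0036962848888033107
B px [323.82681547 219.48464439]
```

View pics/wc.png

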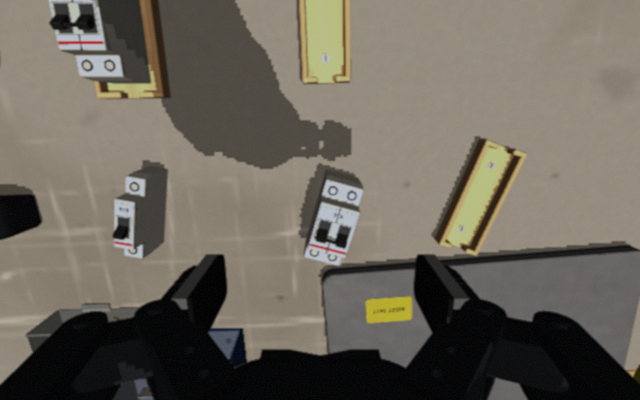

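A is standing in the wide tray, upper left. B is at (334,222) with two levers, C at (131,218), and narrow tray n1 at (481,196).

```bash
python3 - <<'E'
from h import *
c=cam('wrist');im=cv2.imread('pics/wc.png')
for t in (165,180): print('B',meas(im,c,(334,222),.055,t,55,f'pics/b{t}.png'))
print('C',meas(im,c,(131,218),.055,165,50)); print('n1',meas(im,c,(481,196),.012,'wood',75))
print('A in tray',meas(im,c,(80,40),.06,165,60))
E
```

```text
B (array([626.6, 129.2]), array([35.7, 74. ]), -17.7)
B (array([626.5, 129.1]), array([34.9, 73.1]), -17.7)
C (array([613.1, -50.7]), array([24.8, 73.9]), -13.2)
n1 (array([621.6, 274.7]), array([ 50.8, 113.9]), -19.5)
A in tray (array([472.3, -50. ]), array([43.9, 50.1]), -2.0)
```

View pics/b165.png

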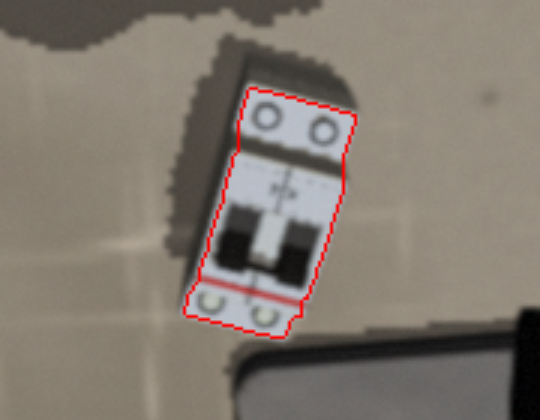

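The contour fits B's top face: 35 mm wide, heading -17.7°, centre about (0.628, 0.1285). Gripping it.

```bash
python3 -m creep '[{"translation":[0.015,0.006,-0.02],"twist":[0,0,-8],"gripper":1},{"translation":[0.014,0.006,-0.03],"twist":[0,0,-7.7],"gripper":1},{"translation":[0,0,-0.03],"twist":[0,0,0],"gripper":1},{"translation":[0,0,-0.03],"twist":[0,0,0],"gripper":1},{"translation":[0,0,-0.025],"twist":[0,0,0],"gripper":1},{"translation":[0,0,-0.018],"twist":[0,0,0],"gripper":1},{"translation":[0,0,0],"twist":[0,0,0],"gripper":1},{"translation":[0,0,0],"twist":[0,0,0],"gripper":1},{"translation":[0,0,0],"twist":[0,0,0],"gripper":-1},{"translation":[0,0,0],"twist":[0,0,0],"gripper":-1},{"translation":[0,0,0],"twist":[0,0,0],"gripper":-1},{"translation":[0,0,0],"twist":[0,0,0],"gripper":-1},{"translation":[0,0,0],"twist":[0,0,0],"gripper":-1},{"translation":[0,0,0],"twist":[0,0,0],"gripper":-1}]' 40
```

```text
clock: 11.4
eef_pos: [0.6293, 0.1299, 0.045]
eef_rot: [[-0.953, 0.304, 0.001], [0.304, 0.953, -0.0], [-0.001, 0.0, -1.0]]
wrist_force: [-1.2, -0.8, 6.4]
finger_gap: 0.0341
finger_force: 41.0
```

```bash
python3 -m creep '[{"translation":[0,0,0.02],"twist":[0,0,0],"gripper":-1},{"translation":[0,0,0.04],"twist":[0,0,0],"gripper":-1},{"translation":[0,0,0.04],"twist":[0,0,3],"gripper":-1},{"translation":[-0.01,-0.02,0.04],"twist":[0,0,3],"gripper":-1},{"translation":[-0.019,-0.04,0.02],"twist":[0,0,4],"gripper":-1},{"translation":[-0.019,-0.04,0],"twist":[0,0,4],"gripper":-1},{"translation":[-0.019,-0.04,0],"twist":[0,0,3.7],"gripper":-1},{"translation":[-0.019,-0.04,0],"twist":[0,0,0],"gripper":-1},{"translation":[-0.019,-0.04,0],"twist":[0,0,0],"gripper":-1},{"translation":[-0.019,-0.04,0],"twist":[0,0,0],"gripper":-1},{"translation":[-0.019,-0.04,0],"twist":[0,0,0],"gripper":-1},{"translation":[-0.019,-0.04,0],"twist":[0,0,0],"gripper":-1},{"translation":[-0.019,-0.04,0],"twist":[0,0,0],"gripper":-1},{"translation":[-0.018,-0.02,0],"twist":[0,0,0],"gripper":-1},{"translation":[0,0,0],"twist":[0,0,0],"gripper":-1},{"translation":[0,0,0],"twist":[0,0,0],"gripper":-1}]'
python3 - <<'E'
from h import *
s=sense();c=cam('wrist',s);im=viewer.read_camera('wrist');print(s['eef_pos'],np.abs(s['qvel']).max())
cv2.imwrite('pics/wd.png',im)
p=px(c,[[.435,-.355,.014]])[0]
print('w2',p,meas(im,c,p,.014,'wood',85,'pics/wdc.png'))
E
```

```text
clock: 13.4
eef_pos: [0.4305, -0.269, 0.2048]
eef_rot: [[-1.0, -0.001, 0.001], [-0.001, 1.0, 0.0], [-0.001, 0.0, -1.0]]
wrist_force: [0.2, 0.6, -1.4]
finger_gap: 0.0341
finger_force: 40.4
[ 0.43045993 -0.26895941  0.20478646] 0.013913975927055273
w2 [233.65047435 186.92170919] (array([ 439.2, -374.2]), array([133.9, 177.3]), -5.0)
```

View pics/wd.png

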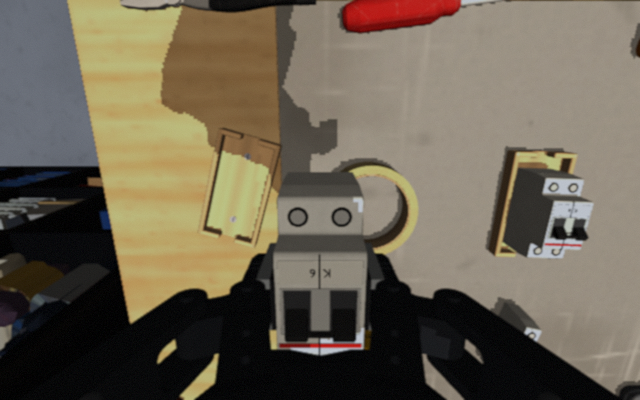

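The tray w2 on the wood has outer rim corners near (222,129), (281,146), (256,245) and (200,235). A in w1 is at the right, and the roll sits behind the held breaker.

```bash
python3 - <<'E'
from h import *
c=cam('wrist');P=plane(c,[(222,129),(281,146),(256,245),(200,235)],.014)*1000
print(P,P.mean(0),[np.linalg.norm(P[i]-P[i-1]) for i in range(4)]);d=(P[3]+P[2]-P[0]-P[1]);print(np.degrees(np.arctan2(d[1],d[0])))
E
```

```text
[[ 378.44048689 -361.5000362 ]
 [ 394.50783625 -305.64805692]
 [ 498.73689724 -335.6744687 ]
 [ 487.33979019 -393.91637147]] [ 439.75625264 -349.18473332] [np.float64(113.62163989154719), np.float64(58.1171515537474), np.float64(108.46788722649941), np.float64(59.346552449149364)]
-16.329627934675898
```

```bash
python3 -m creep '[{"translation":[0.004,-0.035,0],"twist":[0,0,-6],"gripper":-1},{"translation":[0.0045,-0.035,0],"twist":[0,0,-6],"gripper":-1},{"translation":[0,-0.0115,-0.03],"twist":[0,0,-4.2],"gripper":-1},{"translation":[0,0,-0.035],"twist":[0,0,0],"gripper":-1},{"translation":[0,0,-0.03],"twist":[0,0,0],"gripper":-1},{"translation":[0,0,-0.025],"twist":[0,0,0],"gripper":-1},{"translation":[0,0,-0.015],"twist":[0,0,0],"gripper":-1},{"translation":[0,0,-0.01],"twist":[0,0,0],"gripper":-1},{"translation":[0,0,-0.007],"twist":[0,0,0],"gripper":-1},{"translation":[0,0,-0.002],"twist":[0,0,0],"gripper":-1},{"translation":[0,0,0],"twist":[0,0,0],"gripper":-1},{"translation":[0,0,0],"twist":[0,0,0],"gripper":-1}]'
```

```text
clock: 14.95
eef_pos: [0.4387, -0.3516, 0.0509]
eef_rot: [[-0.96, 0.279, 0.001], [0.279, 0.96, -0.001], [-0.001, -0.0, -1.0]]
wrist_force: [0.6, -0.7, -2.3]
finger_gap: 0.0339
finger_force: 40.5
```

```bash
python3 -m creep '[{"translation":[0,0,-0.002],"twist":[0,0,0],"gripper":-1},{"translation":[0,0,0],"twist":[0,0,0],"gripper":-1},{"translation":[0,0,0],"twist":[0,0,0],"gripper":1},{"translation":[0,0,0],"twist":[0,0,0],"gripper":1},{"translation":[0,0,0],"twist":[0,0,0],"gripper":1},{"translation":[0,0,0],"twist":[0,0,0],"gripper":1},{"translation":[0,0,0],"twist":[0,0,0],"gripper":1},{"translation":[0,0,0.03],"twist":[0,0,0],"gripper":1},{"translation":[0,0,0.04],"twist":[0,0,0],"gripper":1},{"translation":[0,0,0.04],"twist":[0,0,0],"gripper":1},{"translation":[0.02,0,0.04],"twist":[0,0,6],"gripper":1},{"translation":[0.04,0,0],"twist":[0,0,5],"gripper":1},{"translation":[0.04,0,0],"twist":[0,0,5],"gripper":1},{"translation":[0.03,0,0],"twist":[0,0,0],"gripper":1},{"translation":[0,0,0],"twist":[0,0,0],"gripper":1},{"translation":[0,0,0],"twist":[0,0,0],"gripper":1},{"translation":[0,0,0],"twist":[0,0,0],"gripper":1}]'
python3 - <<'E'
from h import *
s=sense();c=cam('wrist',s);im=viewer.read_camera('wrist');print(s['eef_pos'],np.abs(s['qvel']).max())
cv2.imwrite('pics/we.png',im)
p=px(c,[[.597,-.348,.055]])[0];print(p)
for t in (165,180): print('D',meas(im,c,p,.055,t,70,f'pics/d{t}.png'))
cv2.imwrite('pics/side1.png',viewer.read_camera('side'))
E
```

```text
clock: 17.08
eef_pos: [0.567, -0.352, 0.1982]
eef_rot: [[-1.0, 0.005, -0.001], [0.005, 1.0, -0.0], [0.001, -0.0, -1.0]]
wrist_force: [0.1, -0.0, 0.3]
finger_gap: 0.0854
finger_force: 0.0
[ 0.56701968 -0.351958    0.19824082] 0.004195203760300481
[323.87805737 227.76929714]
D (array([ 600.9, -341.7]), array([19.6, 74.6]), -19.1)
D (array([ 601. , -341.6]), array([19.3, 74.6]), -19.0)
```

View pics/we.png

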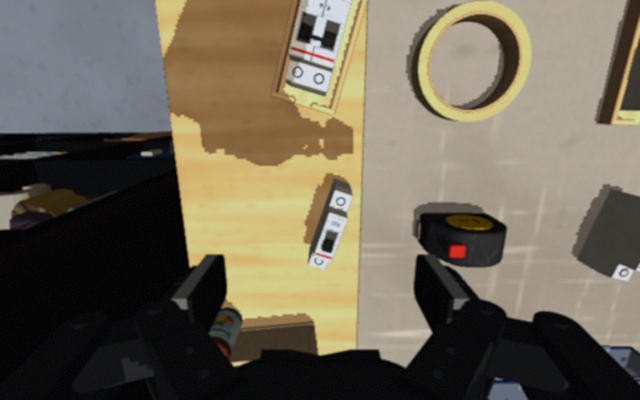

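B stands in w2, upper centre (318,50). D is a single at (331,225). The tape measure at (462,238) is about 8 cm to its right, so I'll approach half-open. D is at (0.602, -0.342), heading -19°.

```bash
python3 -m creep '[{"translation":[0.018,0.005,0],"twist":[0,0,-9.4],"gripper":0.15},{"translation":[0.017,0.0045,0],"twist":[0,0,-9.4],"gripper":0.15},{"translation":[0,0,-0.03],"twist":[0,0,0],"gripper":0.15},{"translation":[0,0,-0.03],"twist":[0,0,0],"gripper":0.15},{"translation":[0,0,-0.03],"twist":[0,0,0],"gripper":0.15},{"translation":[0,0,-0.03],"twist":[0,0,0],"gripper":0.15},{"translation":[0,0,-0.02],"twist":[0,0,0],"gripper":0.15},{"translation":[0,0,-0.013],"twist":[0,0,0],"gripper":0.15},{"translation":[0,0,0],"twist":[0,0,0],"gripper":0.15},{"translation":[0,0,0],"twist":[0,0,0],"gripper":0.15},{"translation":[0,0,0],"twist":[0,0,0],"gripper":-1},{"translation":[0,0,0],"twist":[0,0,0],"gripper":-1},{"translation":[0,0,0],"twist":[0,0,0],"gripper":-1},{"translation":[0,0,0],"twist":[0,0,0],"gripper":-1},{"translation":[0,0,0],"twist":[0,0,0],"gripper":-1}]' 35
```

```text
clock: 19.05
eef_pos: [0.604, -0.3421, 0.0463]
eef_rot: [[-0.946, 0.325, 0.001], [0.325, 0.946, -0.001], [-0.001, -0.0, -1.0]]
wrist_force: [-0.2, 0.2, 6.0]
finger_gap: 0.0172
finger_force: 39.2
```

View pics/side1.png

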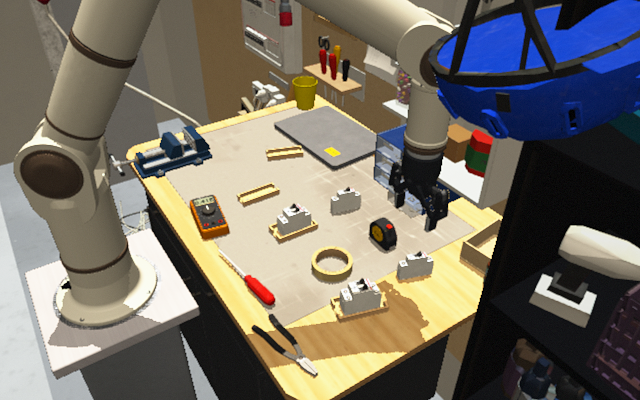

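```bash
python3 -m creep '[{"translation":[0,0,0.02],"twist":[0,0,0],"gripper":-1},{"translation":[0,0,0.04],"twist":[0,0,0],"gripper":-1},{"translation":[0,0,0.04],"twist":[0,0,0],"gripper":-1},{"translation":[0,0.01,0.04],"twist":[0,0,0],"gripper":-1},{"translation":[-0.016,0.04,0.02],"twist":[0,0,4],"gripper":-1},{"translation":[-0.016,0.04,0],"twist":[0,0,4],"gripper":-1},{"translation":[-0.016,0.04,0],"twist":[0,0,4],"gripper":-1},{"translation":[-0.016,0.04,0],"twist":[0,0,4],"gripper":-1},{"translation":[-0.016,0.04,0],"twist":[0,0,3],"gripper":-1},{"translation":[-0.016,0.04,0],"twist":[0,0,0],"gripper":-1},{"translation":[-0.016,0.04,0],"twist":[0,0,0],"gripper":-1},{"translation":[-0.016,0.04,0],"twist":[0,0,0],"gripper":-1},{"translation":[-0.016,0.04,0],"twist":[0,0,0],"gripper":-1},{"translation":[-0.01,0.022,0],"twist":[0,0,0],"gripper":-1},{"translation":[0,0,0],"twist":[0,0,0],"gripper":-1},{"translation":[0,0,0],"twist":[0,0,0],"gripper":-1}]'
python3 - <<'E'
from h import *
s=sense();c=cam('wrist',s);im=viewer.read_camera('wrist');print(s['eef_pos'],s['eef_rot'],np.abs(s['qvel']).max())
cv2.imwrite('pics/wf.png',im)
for n,P in (('n2',[.448,.126,.014]),('n1',[.621,.275,.014])):
    p=px(c,[P])[0];print(n,p,meas(im,c,p,.014,'wood',80,f'pics/{n}.png'))
E
```

```text
clock: 21.05
eef_pos: [0.4499, 0.0493, 0.2059]
eef_rot: [[-1.0, 0.001, 0.001], [0.001, 1.0, -0.0], [-0.001, -0.0, -1.0]]
wrist_force: [0.3, -0.3, -0.9]
finger_gap: 0.0166
finger_force: 38.2
[0.44986333 0.04929366 0.20589498] [[-9.99999210e-01  6.41523294e-04  1.08062526e-03]
 [ 6.41005246e-04  9.99999680e-01 -4.79675018e-04]
 [-1.08093264e-03 -4.78981952e-04 -9.99999301e-01]] 0.012912729204625007
n2 [395.68174173 180.24411474] (array([448.6, 126.4]), array([ 44.9, 112.9]), -0.6)
n1 [514.72629519 326.36803912] (array([599.4, 279. ]), array([55. , 76.8]), -19.7)
```

View pics/wf.png

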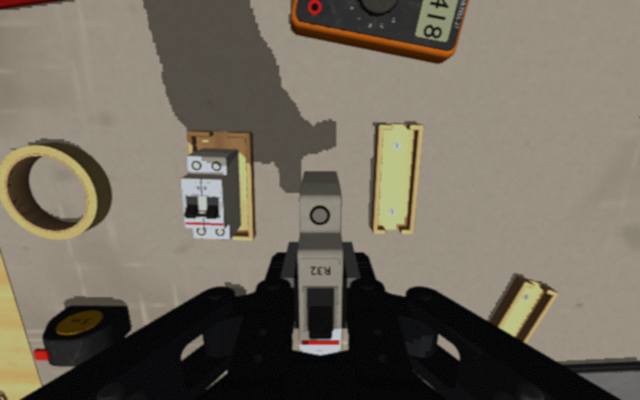

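n2 is at (397,178): (0.4486, 0.127), heading -0.5°, size 45×113. A is in w1 and D is held straight. Placing D in n2.

```bash
python3 -m creep '[{"translation":[0,0.03,0],"twist":[0,0,-0.5],"gripper":-1},{"translation":[0,0.035,0],"twist":[0,0,0],"gripper":-1},{"translation":[0,0.0125,-0.03],"twist":[0,0,0],"gripper":-1},{"translation":[0,0,-0.035],"twist":[0,0,0],"gripper":-1},{"translation":[0,0,-0.03],"twist":[0,0,0],"gripper":-1},{"translation":[0,0,-0.025],"twist":[0,0,0],"gripper":-1},{"translation":[0,0,-0.015],"twist":[0,0,0],"gripper":-1},{"translation":[0,0,-0.01],"twist":[0,0,0],"gripper":-1},{"translation":[0,0,-0.008],"twist":[0,0,0],"gripper":-1},{"translation":[0,0,-0.002],"twist":[0,0,0],"gripper":-1},{"translation":[0,0,0],"twist":[0,0,0],"gripper":-1},{"translation":[0,0,0],"twist":[0,0,0],"gripper":-1}]'
```

```text
clock: 22.6
eef_pos: [0.4497, 0.1278, 0.0508]
eef_rot: [[-1.0, 0.009, 0.001], [0.009, 1.0, 0.0], [-0.001, 0.0, -1.0]]
wrist_force: [0.2, 0.3, -1.1]
finger_gap: 0.0165
finger_force: 38.4
```

```bash
python3 -m creep '[{"translation":[0,0,-0.0015],"twist":[0,0,0],"gripper":-1},{"translation":[0,0,0],"twist":[0,0,0],"gripper":-1},{"translation":[0,0,0],"twist":[0,0,0],"gripper":1},{"translation":[0,0,0],"twist":[0,0,0],"gripper":1},{"translation":[0,0,0],"twist":[0,0,0],"gripper":1},{"translation":[0,0,0],"twist":[0,0,0],"gripper":1},{"translation":[0,0,0],"twist":[0,0,0],"gripper":1},{"translation":[0,0,0.03],"twist":[0,0,0],"gripper":1},{"translation":[0,0,0.04],"twist":[0,0,0],"gripper":1},{"translation":[0,0,0.04],"twist":[0,0,0],"gripper":1},{"translation":[0.015,-0.026,0.04],"twist":[0,0,0],"gripper":1},{"translation":[0.03,-0.04,0],"twist":[0,0,0],"gripper":1},{"translation":[0.03,-0.04,0],"twist":[0,0,0],"gripper":1},{"translation":[0.03,-0.04,0],"twist":[0,0,0],"gripper":1},{"translation":[0.03,-0.04,0],"twist":[0,0,0],"gripper":1},{"translation":[0,0,0],"twist":[0,0,0],"gripper":1},{"translation":[0,0,0],"twist":[0,0,0],"gripper":1},{"translation":[0,0,0],"twist":[0,0,0],"gripper":1}]'
python3 - <<'E'
from h import *
s=sense();c=cam('wrist',s);im=viewer.read_camera('wrist');print(s['eef_pos'],np.abs(s['qvel']).max())
cv2.imwrite('pics/wg.png',im)
p=px(c,[[.613,-.056,.055]])[0];print(p)
for t in (165,180): print('C',meas(im,c,p,.055,t,60))
E
```

```text
clock: 24.85
eef_pos: [0.5837, -0.0566, 0.1987]
eef_rot: [[-1.0, 0.006, -0.001], [0.006, 1.0, 0.001], [0.001, 0.001, -1.0]]
wrist_force: [-0.2, 0.5, 0.5]
finger_gap: 0.0854
finger_force: 0.0
[ 0.58369212 -0.05658332  0.19865202] 0.004484639286104251
[319.95972815 226.87109936]
C (array([614. , -51.8]), array([17.9, 74.1]), -12.8)
C (array([613.9, -52.1]), array([16.8, 73.2]), -12.9)
```

View pics/wg.png

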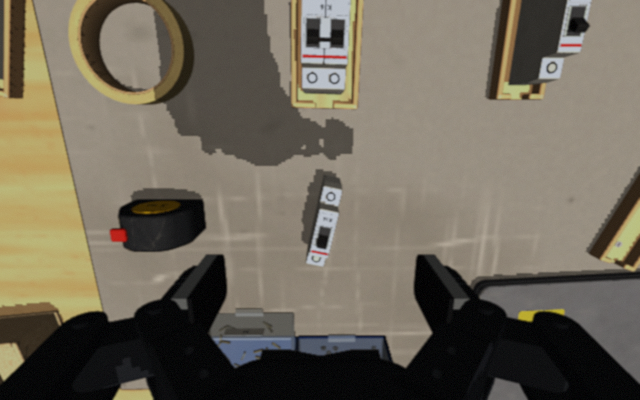

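C is at (322,222) = (0.615, -0.052), heading -12.9°, width 17 mm. D stands in n2. The drawer cabinet is at the bottom of the picture, so I'll check how close it is.

```bash
python3 - <<'E'
from h import *
a,b=cam('scene'),cam('side')
pr=lambda c:c[0]@np.c_[c[1].T,-c[1].T@c[2]]
X=cv2.triangulatePoints(pr(a),pr(b),np.float64([[358],[122]]),np.float64([[377],[132]]));print('top corner',(X[:3]/X[3]).T)
print(plane(a,[(357,172),(392,192),(425,200)],0),plane(b,[(376,178),(398,198)],0))
i=cv2.imread('pics/scene0.png')[100:260,330:490];cv2.imwrite('pics/cab.png',cv2.resize(i,(600,600),interpolation=cv2.INTER_CUBIC))
E
```

```text
top corner [[0.75915389 0.00333676 0.16264772]]
[[ 0.78187737  0.01576087]
 [ 0.76357586 -0.11335839]
 [ 0.78861761 -0.19566475]] [[ 0.77821287  0.01350187]
 [ 0.76745878 -0.09731857]]
```

View pics/cab.png

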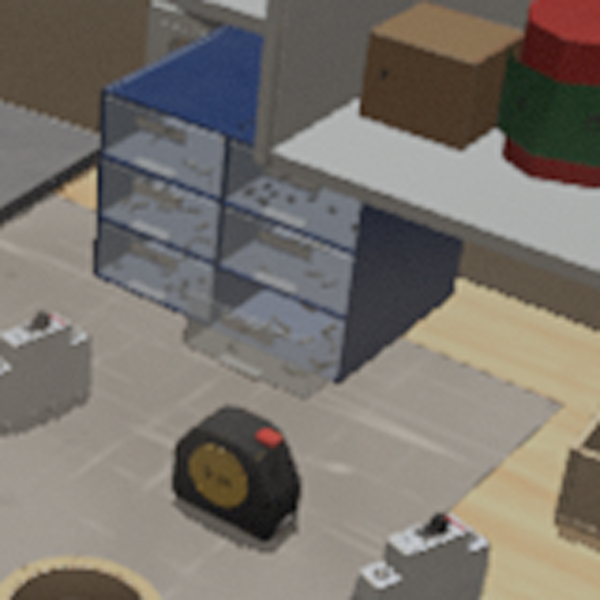

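The cabinet front is at x≈0.77, with one low drawer standing out to about 0.72. That clears the gripper at x≤0.66.

```bash
python3 -m creep '[{"translation":[0.016,0.0045,0],"twist":[0,0,-6.3],"gripper":0.15},{"translation":[0.015,0,0],"twist":[0,0,-6.3],"gripper":0.15},{"translation":[0,0,-0.03],"twist":[0,0,0],"gripper":0.15},{"translation":[0,0,-0.03],"twist":[0,0,0],"gripper":0.15},{"translation":[0,0,-0.03],"twist":[0,0,0],"gripper":0.15},{"translation":[0,0,-0.03],"twist":[0,0,0],"gripper":0.15},{"translation":[0,0,-0.02],"twist":[0,0,0],"gripper":0.15},{"translation":[0,0,-0.013],"twist":[0,0,0],"gripper":0.15},{"translation":[0,0,0],"twist":[0,0,0],"gripper":0.15},{"translation":[0,0,0],"twist":[0,0,0],"gripper":0.15},{"translation":[0,0,0],"twist":[0,0,0],"gripper":-1},{"translation":[0,0,0],"twist":[0,0,0],"gripper":-1},{"translation":[0,0,0],"twist":[0,0,0],"gripper":-1},{"translation":[0,0,0],"twist":[0,0,0],"gripper":-1},{"translation":[0,0,0],"twist":[0,0,0],"gripper":-1}]' 35
```

```text
clock: 26.78
eef_pos: [0.616, -0.054, 0.0467]
eef_rot: [[-0.974, 0.227, 0.001], [0.227, 0.974, -0.0], [-0.001, 0.0, -1.0]]
wrist_force: [0.1, -0.8, 5.4]
finger_gap: 0.0168
finger_force: 38.9
```

```bash
python3 -m creep '[{"translation":[0,0,0.02],"twist":[0,0,0],"gripper":-1},{"translation":[0,0,0.04],"twist":[0,0,0],"gripper":-1},{"translation":[0,0,0.04],"twist":[0,0,0],"gripper":-1},{"translation":[0,0.01,0.04],"twist":[0,0,0],"gripper":-1},{"translation":[0,0.035,0.02],"twist":[0,0,-3],"gripper":-1},{"translation":[0,0.04,0],"twist":[0,0,-3.4],"gripper":-1},{"translation":[0,0.04,0],"twist":[0,0,0],"gripper":-1},{"translation":[0,0.04,0],"twist":[0,0,0],"gripper":-1},{"translation":[0,0.04,0],"twist":[0,0,0],"gripper":-1},{"translation":[0,0.04,0],"twist":[0,0,0],"gripper":-1},{"translation":[0,0,0],"twist":[0,0,0],"gripper":-1},{"translation":[0,0,0],"twist":[0,0,0],"gripper":-1},{"translation":[0,0,0],"twist":[0,0,0],"gripper":-1}]'
python3 - <<'E'
from h import *
s=sense();c=cam('wrist',s);im=viewer.read_camera('wrist');print(s['eef_pos'],s['eef_rot'][:2,1],np.abs(s['qvel']).max())
cv2.imwrite('pics/wh.png',im)
p=px(c,[[.621,.275,.014]])[0];print(p,meas(im,c,p,.014,'wood',85,'pics/n1b.png'))
E
```

```text
clock: 28.4
eef_pos: [0.6157, 0.1891, 0.2061]
eef_rot: [[-0.942, 0.336, 0.0], [0.336, 0.942, -0.001], [-0.001, -0.001, -1.0]]
wrist_force: [-0.0, -1.3, -0.3]
finger_gap: 0.0168
finger_force: 38.1
[0.61572293 0.18905119 0.20609001] [0.33606737 0.94183747] 0.00493933400608962
[403.30005382 158.73142523] (array([620.7, 275.2]), array([ 45.2, 113.3]), -19.7)
```

View pics/wh.png

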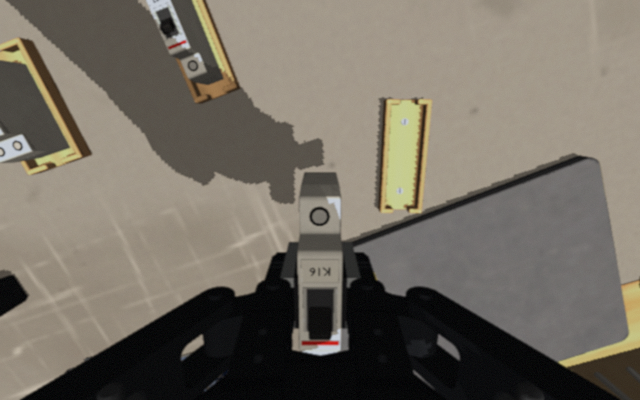

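n1 is at (405,155): (0.621, 0.2755), heading -19.7°. D stands in n2, upper left. Placing C.

```bash
python3 -m creep '[{"translation":[0.005,0.04,0],"twist":[0,0,0],"gripper":-1},{"translation":[0,0.0365,0],"twist":[0,0,0],"gripper":-1},{"translation":[0,0.0095,-0.03],"twist":[0,0,0],"gripper":-1},{"translation":[0,0,-0.035],"twist":[0,0,0],"gripper":-1},{"translation":[0,0,-0.03],"twist":[0,0,0],"gripper":-1},{"translation":[0,0,-0.025],"twist":[0,0,0],"gripper":-1},{"translation":[0,0,-0.015],"twist":[0,0,0],"gripper":-1},{"translation":[0,0,-0.01],"twist":[0,0,0],"gripper":-1},{"translation":[0,0,-0.008],"twist":[0,0,0],"gripper":-1},{"translation":[0,0,-0.0025],"twist":[0,0,0],"gripper":-1},{"translation":[0,0,0],"twist":[0,0,0],"gripper":-1},{"translation":[0,0,0],"twist":[0,0,0],"gripper":-1}]'
```

```text
clock: 29.95
eef_pos: [0.6208, 0.2774, 0.0509]
eef_rot: [[-0.943, 0.334, 0.001], [0.334, 0.943, 0.001], [-0.001, 0.001, -1.0]]
wrist_force: [0.4, 0.3, -1.1]
finger_gap: 0.0166
finger_force: 38.1
```

```bash
python3 -m creep '[{"translation":[0,-0.001,-0.001],"twist":[0,0,0],"gripper":-1},{"translation":[0,0,0],"twist":[0,0,0],"gripper":-1},{"translation":[0,0,0],"twist":[0,0,0],"gripper":0.3},{"translation":[0,0,0],"twist":[0,0,0],"gripper":0.3},{"translation":[0,0,0],"twist":[0,0,0],"gripper":0.3},{"translation":[0,0,0],"twist":[0,0,0],"gripper":0.3},{"translation":[0,0,0],"twist":[0,0,0],"gripper":0.3},{"translation":[0,0,0.03],"twist":[0,0,0],"gripper":0.3},{"translation":[0,0,0.04],"twist":[0,0,0],"gripper":0.3},{"translation":[0,0,0.04],"twist":[0,0,0],"gripper":0.3},{"translation":[-0.03,-0.04,0.04],"twist":[0,0,0],"gripper":0.3},{"translation":[-0.03,-0.04,0.03],"twist":[0,0,0],"gripper":0.3},{"translation":[-0.03,-0.04,0.04],"twist":[0,0,0],"gripper":0.3},{"translation":[-0.03,-0.02,0.02],"twist":[0,0,0],"gripper":0.3},{"translation":[0,0,0],"twist":[0,0,0],"gripper":0.3},{"translation":[0,0,0],"twist":[0,0,0],"gripper":0.3},{"translation":[0,0,0],"twist":[0,0,0],"gripper":0.3}]'
python3 - <<'E'
from h import *
a=viewer.read_camera('wrist');b=viewer.read_camera('side')
cv2.imwrite('pics/end.png',np.vstack([cv2.resize(a,(480,300)),cv2.resize(b[110:360,150:550],(480,300))]))
E
```

```text
clock: 32.08
eef_pos: [0.502, 0.1389, 0.2864]
eef_rot: [[-0.943, 0.333, -0.001], [0.333, 0.943, -0.0], [0.001, -0.001, -1.0]]
wrist_force: [-0.3, -0.1, 0.8]
finger_gap: 0.0554
finger_force: 0.0
```

View pics/end.png

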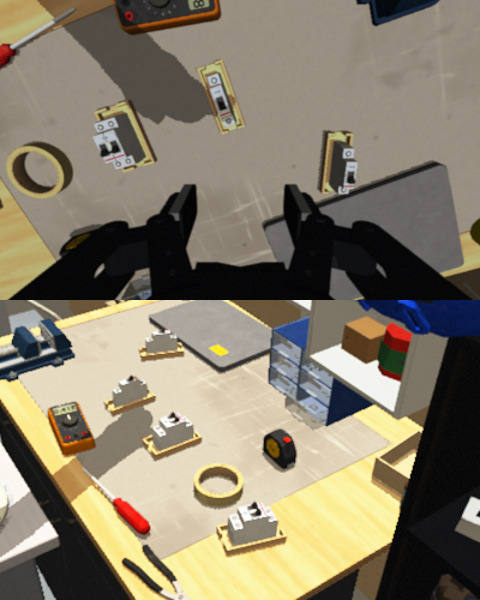

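All four breakers stand upright and level, each inside its own tray. The roll and tape measure have not moved, and the gripper is clear. Handing in.

```bash
python3 -c "from plant import job;print(job.hand_in())"
```

```text
the job is handed in; nothing more can be done
None
```

The job is handed in: both double-width breakers went into the wide trays, then both singles into the narrow ones; the last pictures show all four upright with the tape measure and roll in place, but hand-in returned no verdict.

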